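# Open the press gate of a board test fixture

### The job

The board in the blue test fixture has been tested and the press gate over it must be opened. Push the swing latch on the side of the fixture nearest you round by its red knob, away from the gate's red bar, until it points straight along the fixture and is clear of the gate, then push the gate up by its long red bar, past its balance point, so that it rests back on its stop and stays up by itself. Push with closed fingertips or the outside of the fingers only: do not take the knob or the bar between the fingers, leave the board lying in its nest, and leave the other things on the bench where they are.

Things in the scene. Friction and masses are not known exactly. Their poses are not given: they have to be found in the camera images.
- fixture: Board test fixture: blue box, aluminium top, 52 mm high, fixed. Origin on the bench under it; box from x = -115 to +70, y = -120 to +120 mm. Stands sideways: its +x axis points from its front (red bar) to its back (hinge), to the robot's right (world -y) within 0.3 rad; +y points away from the robot, z up.
- gate_hinge (a point): Middle of the gate's hinge line, which runs along the fixture's y axis at x = +85 mm, 98 mm above the bench; axes as the fixture's.
- gate (a joint): Angle of the press gate, a steel frame with a clear plate, about 1.15 kg with its counterweight bar behind the hinge. 0 = shut, level; grows as its front goes up and back; 1.5 = open on its rubber stops. Balance point near 1.05: below it the gate falls shut, beyond it slowly falls (damped) to the stop. Raising it takes about 2 N at the bar. It cannot rise while the latch is over it.
- bar_mid (a point): Middle of the gate's red bar: 17 mm thick, 128 mm long along fixture y, on two thin posts 116 mm apart, open beneath. 200 mm from the hinge line; shut: 185 mm in front of it, 75 mm above it (173 mm above the bench). The frame's front rail lies 75 mm below it shut, but in front of it when open: draw the fingers out along themselves or up, not down. Turns with the gate.
- latch (a joint): Angle of the swing latch, a flat steel strip on a vertical post, held by friction (about 1.5 N at the knob). 0 = across the fixture, tongue over the gate's near arm, knob toward the robot; grows anticlockwise seen from above, the knob going along fixture +x, then +y. Starts at 0 to 0.3; clear of the gate from 1.15; stop at 1.6, the strip along the fixture.
- latch_knob (a point): Middle of the latch's upright red knob, 15 mm thick, 30 mm high (its top 144 mm above the bench), 43 mm from the latch's pivot, on the side away from the gate. The point turns with the latch.
- latch_pivot (a point): The latch's vertical pivot axis, at the height of the strip's upper face (115 mm above the bench): at x = -60, y = -103 mm of the fixture; axes as the fixture's.
- board: Green circuit board with parts on it, 100 x 70 x 29 mm, loose in its nest under the gate, to be left there. Origin under its middle.
- multimeter: Black and orange multimeter, 148 x 74 x 44 mm, loose, left of the fixture; to be left alone. Origin under its middle.
- side_cutters: Side cutters with blue grips, 162 x 58 x 14 mm, loose, to the right; to be left alone.
- screwdriver: Screwdriver with a red handle, 190 x 26 x 27 mm, loose, right of the fixture; to be left alone.
- flux_tin: Small white tin with a green lid, 44 mm across, 21 mm high, loose, to the left; to be left alone.
- spool: Solder reel with yellow flanges, 62 mm across, 45 mm high, loose, to the right; to be left alone.
- spare_board: Tan circuit board, 110 x 75 x 29 mm, loose, at the back left; to be left alone.

How it is judged:
By the outcome, as a careful person would: the job done as asked, in the order asked, and still so for the second after the job is handed in, with the robot touching nothing.
It also fails if it takes over 67 s, if anything falls off the work surface, if the arm or the gripper's body presses on something with over 40 N, if the wrist force passes 120 N, or if a joint passes its speed limit or range.

### The arm

A 6-joint arm with a two-finger parallel gripper is mounted at the origin on a cart in front of the work surface, level with it; the furniture and walls round the work are solid. World frame = base frame: x ahead of the robot, y to its left, z up, the work surface at z = 0. Lengths are in m, angles in rad, forces in N, time in s.
With the tool pointing down it reaches from about 0.375 to 0.9 m from the base axis. Payload 3.1 kg.
Tool frame: the origin (TCP) lies midway between the tips of the shut fingers; the grasp point (between the pads) lies 19 mm behind it; z points along the fingers, y is the line along which they close (so a half turn about z gives the same grasp; the last joint's range is limited). The gripper opens to 85 mm and grips with 20 to 120 N. Pads are 22 mm wide; open, the fingers measure 114 mm over their backs; the gripper's body (76 mm by 85 mm) begins 54 mm behind the grasp point. The pads swing forward as they close: fully open they stand 13 mm farther back than shut.
Start: joints at [-1.292, 0.527, 1.433, -0, 1.181, -0.178], TCP at [0.276, -0.561, 0.207] pointing down, gripper open.
Joint ranges: [-3.08, 3.08], [-0.75, 2.2], [0.22, 2.44], [-1.43, 4.57], [0, 2.65], [-2.85, 2.85]. Speed limits (rad/s): [2.79, 2.79, 3.14, 3.14, 3.14, 3.14].

### API

Orientations are given as a unit quaternion [x, y, z, w].
In Python, from station import manip gives the robot as it stands.
- The arm moves only by the tool step_arm, never from a script. Its argument "targets" is text: rows parted by semicolons, each of 4 numbers parted by spaces: the shift along the tool's x, y, z in mm, then the turn about the tool's z in degrees. A call has 1 to 12 rows; each row is the pose to reach, as a shift and turn from the pose commanded when the call began, along the tool's axes at that moment; what a row does not reach only later rows make up. A row lasts 1/10 s, in which the tool goes at most 50 mm and 8.59 degrees, less where a joint would pass 70% of its speed; a pose out of reach is approached as far as the arm can. A call with a gripper value outside its range is refused whole. "gripper" is the closure, from 0 (fully open) to 1 (shut), set as the call begins (left out, the last holds). The fingers move at their own pace and stop on an object; "squeeze" is the grip in N (left out, the last holds). Time passes only in rows, so rows that repeat a pose let the fingers close. It gives the time, the measured TCP pose, the force, the opening and the grip force at its end, in the units of the state.
- manip.sense(): the state, without advancing time (a new reading comes with each control period).
- manip.snapshot(name): name is "side" or "top" or "wrist"; returns the picture (480x640x3 uint8, red, green, blue); there is no depth.
- manip.get_calibration(name): a dict with "fov_y" (degrees; the focal length in pixels is half the picture's height over the tangent of half this angle, whatever the lens; pixels are square), "cx", "cy" (the principal point, pixels), "k1" (the pictures are not rectified: a ray, as slopes to the right and down, at radius r is drawn at 1 + k1 r^2 times it, then the intrinsics apply), "extrinsics" (4x4, takes a point from camera to world coordinates); the wrist camera has in their place "tool_from_camera" (4x4, takes a point from camera to tool coordinates, whose origin is the TCP and whose axes are the flange's). Camera axes: x right, y down, z forward; pixel columns grow to the right and rows downward; lengths in m; the calibration is good to about 2 mm. A picture is of the moment at which its call begins: read the wrist's pose just before it. get_calibration takes no time and is no camera call.
- manip.sign_off(): hands the job in; it is judged then, once.
Trained networks look in the newest picture that a camera, given by its name, has taken for a name from the list of things; names that differ only in an ending like _2 or _b are one class to them, and where a whole thing is asked for, a point or a joint stands for the part that bears it (a point fixed in the world has none). Each returns a list of dicts, best first, with "p" (0 to 1); they miss things now and then, are a little off and sometimes report something else, mostly with a low value. They report only what shows in the picture. A call takes as long as a camera call.
- manip.recognise(camera, query): "position" ([column, row] in pixels, amid what is visible of it).
- manip.masks_of(camera, query): "pixels" (480x640 bool, what is visible of it) and "position" ([column, row] in pixels, amid what is visible of it).
- manip.mark_of(camera, query): "position" ([column, row] in pixels: a listed point, or the origin of a listed thing).
The state is a dict: "t": time; "q": joint angles; "qd": joint speeds; "tau": joint torques, N m; "tcp_pos": TCP position; "tool_rot": TCP orientation; "force": force on the tool from outside, world axes, zero at the start; "ft_torque": the same for the moment, N m; "finger_gap": opening from 0.0 (shut) to 1.0 (fully open); "gripper_force": force on a finger pad.
Only numpy, scipy, OpenCV 4.12 (cv2) and the standard library are available. Lean on these libraries where they do the work, as an engineer would, in place of code of your own. Each camera call takes 0.05 s, during which the arm holds its last target. There are 200 camera calls.

## Working session

There is one attempt and no reset: what is moved stays moved. The work goes in short steps, Python scripts to look and compute and a tool call to move; the robot and the scene stay as the last step left them, time stands still between calls to the robot, and variables do not carry over. Pictures are saved under pics/ and viewed, at most 10 in all, crops included, and the job is handed in when it is done.

Besides the shell and the picture viewer there is one more tool, called as name(argument=value, ...) on one line, values as JSON. step_arm: Moves the arm, as the interface text tells. Its arguments: {"type":"object","properties":{"targets":{"type":"string"},"gripper":{"type":"number"},"squeeze":{"type":"number"}},"required":["targets"]}

```bash
mkdir -p pics; ls; cat > h.py <<'E'
import numpy as np, cv2
from station import manip
from scipy.spatial.transform import Rotation as R
def cal(n):
    c=manip.get_calibration(n); f=240/np.tan(np.radians(c["fov_y"])/2)
    return c,f
def E(n,s=None):
    c,f=cal(n)
    if n!="wrist": return np.array(c["extrinsics"])
    s=s or manip.sense(); T=np.eye(4); T[:3,:3]=R.from_quat(s["tool_rot"]).as_matrix(); T[:3,3]=s["tcp_pos"]
    return T@np.array(c["tool_from_camera"])
def ray(n,px,s=None):
    c,f=cal(n); d=np.array([(px[0]-c["cx"])/f,(px[1]-c["cy"])/f]); u=d.copy()
    for _ in range(20): u=d/(1+c["k1"]*(u@u))
    X=E(n,s); v=X[:3,:3]@np.array([u[0],u[1],1]); return X[:3,3],v/np.linalg.norm(v)
def onz(n,px,z,s=None):
    o,v=ray(n,px,s); return o+v*(z-o[2])/v[2]
def proj(n,P,s=None):
    c,f=cal(n); X=E(n,s); p=X[:3,:3].T@(np.array(P)-X[:3,3]); u=p[:2]/p[2]
    u=u*(1+c["k1"]*(u@u)); return u*f+[c["cx"],c["cy"]]
def tri(rs):
    A=0;b=0
    for o,v in rs:
        M=np.eye(3)-np.outer(v,v); A=A+M; b=b+M@o
    return np.linalg.solve(A,b)
def save(n,name):
    im=manip.snapshot(n); cv2.imwrite(f"pics/{name}.png",im[:,:,::-1]); return im
E
python3 - <<'E'
from h import *
np.set_printoptions(precision=4,suppress=True)
H=dict(fixture=0,gate_hinge=.098,bar_mid=.173,latch_knob=.129,latch_pivot=.115)
for n in("top","side"):
    save(n,n+"0")
    for k,z in H.items():
        m=manip.mark_of(n,k)
        for d in m[:2]: print(n,k,round(d["p"],2),np.array(d["position"]),onz(n,d["position"],z))
    print(n,"cam",E(n)[:3,3])
s=manip.sense();print(s["t"],s["tool_rot"],R.from_quat(s["tool_rot"]).as_matrix())
E
```

```text
pics
top fixture 0.84 [325.9 237.7] [ 0.5954 -0.0769  0.    ]
top gate_hinge 0.66 [361.7 225. ] [ 0.6098 -0.16    0.098 ]
top bar_mid 0.58 [286.5 227.2] [0.588  0.0196 0.173 ]
top latch_knob 0.79 [315.2 293.5] [ 0.4406 -0.0474  0.129 ]
top latch_pivot 0.76 [307.8 272.1] [ 0.4921 -0.03    0.115 ]
top cam [ 0.336  -0.0222  1.4447]
side fixture 0.84 [349.3 286.5] [ 0.5967 -0.0843 -0.    ]
side gate_hinge 0.76 [377.3 263.2] [ 0.609  -0.1601  0.098 ]
side bar_mid 0.56 [317.  214.8] [0.5914 0.0222 0.173 ]
side latch_pivot 0.75 [302.6 258.9] [ 0.4826 -0.0306  0.115 ]
side cam [-0.3752 -0.8758  0.8772]
0.6 [0.974  0.2264 0.     0.    ] [[ 0.8975  0.4411  0.    ]
 [ 0.4411 -0.8975 -0.    ]
 [-0.      0.     -1.    ]]
```

```bash
python3 -c "
import cv2,numpy as np
a=cv2.imread('pics/top0.png');b=cv2.imread('pics/side0.png')
cv2.imwrite('pics/both.png',cv2.resize(np.vstack([a,b]),(400*1,600)) )"
```

```text
(no output)
```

View pics/top0.png

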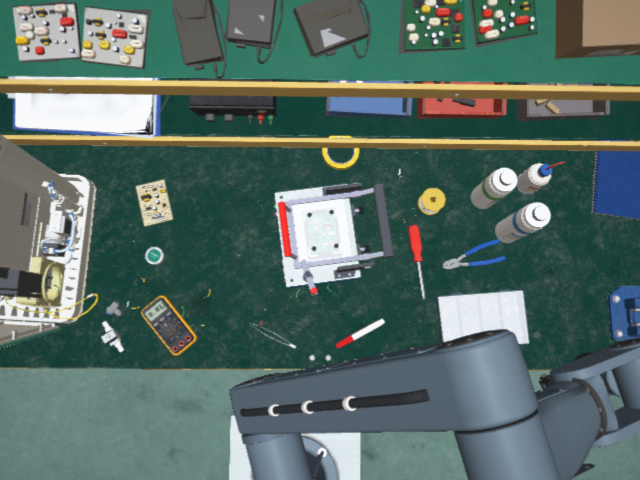

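View pics/side0.png

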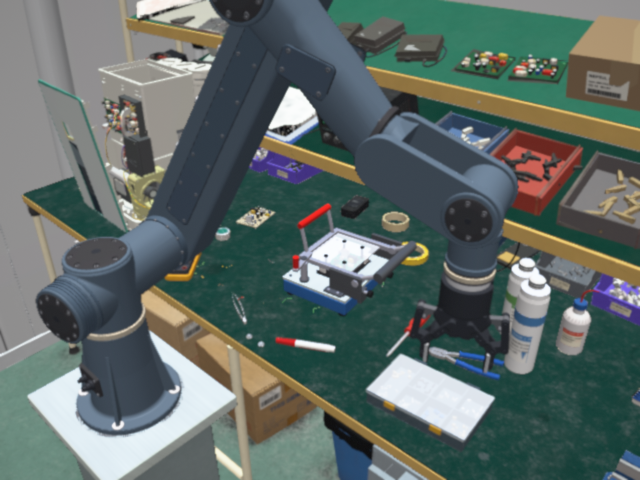

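The pictures agree with the networks. The fixture is at about (0.600, -0.076), with its +x axis about 0.107 rad off world -y. In the top view the knob is at (315,293), the pivot at (308,272) and the bar at (286,228), and the latch stands at about 0.24. I'll close the gripper, go above the knob and look from close by.

step_arm(targets="0 0 -50 0; 35 -36 -90 -8; 70 -72 -90 -16; 105 -108 -90 -24; 140 -144 -90 -32; 175 -180 -90 -40; 210 -216 -90 -48; 245 -252 -90 -56; 280 -288 -90 -64; 315 -324 -90 -70; 350 -360 -90 -70; 370 -380 -90 -70", gripper=1)

```text
t: 1.8
tcp_pos: [0.4404, -0.0542, 0.2971]
tool_rot: [0.668, 0.744, 0.0, 0.0]
force: [-0.6, -0.5, -0.7]
finger_gap: -0.003
gripper_force: 0.0
```

```bash
cat > m.py <<'E'
from h import *
np.set_printoptions(precision=4,suppress=True)
s=manip.sense();print(s["t"],s["tcp_pos"],R.from_quat(s["tool_rot"]).as_matrix()[:,0],s["q"],s["finger_gap"])
H=dict(gate_hinge=.098,bar_mid=.173,latch_knob=.129,latch_pivot=.115)
for n in("wrist","top","side"):
    if n=="wrist": save(n,"w%d"%(s["t"]*10))
    else: manip.snapshot(n)
    for k,z in H.items():
        for d in manip.mark_of(n,k)[:1]: print(n,k,round(d["p"],2),np.array(d["position"]),onz(n,d["position"],z))
E
python3 m.py; ls pics
```

```text
1.8 [ 0.4404 -0.0542  0.2971] [-0.1084  0.9941 -0.0001] [-0.3755  0.1646  1.7391  0.0003  1.237  -0.4843] -0.0025958024228465077
wrist bar_mid 0.65 [528.  140.1] [0.5841 0.0261 0.173 ]
wrist latch_knob 0.67 [324.6 203.8] [ 0.4477 -0.045   0.129 ]
wrist latch_pivot 0.64 [372.  188.5] [ 0.4887 -0.0303  0.115 ]
top gate_hinge 0.86 [362.8 222.6] [ 0.6158 -0.1627  0.098 ]
top bar_mid 0.51 [470.3 255.8] [ 0.5252 -0.3996  0.173 ]
top latch_pivot 0.65 [309.4 274.5] [ 0.4864 -0.0338  0.115 ]
side gate_hinge 0.58 [374.2 265.2] [ 0.5969 -0.16    0.098 ]
side bar_mid 0.86 [316.8 214.9] [0.5907 0.0222 0.173 ]
side latch_knob 0.5 [292.3 261.7] [ 0.4418 -0.0367  0.129 ]
side latch_pivot 0.79 [301.2 258.6] [ 0.4813 -0.0272  0.115 ]
both.png
side0.png
top0.png
w18.png
```

View wrist.

View pics/w18.png

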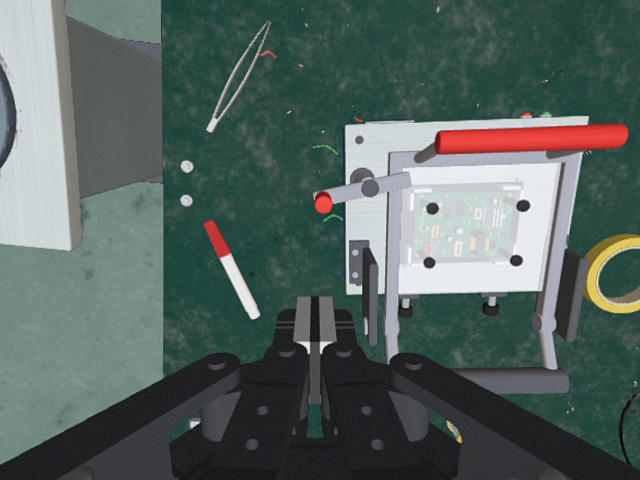

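The wrist view shows the knob at (323,203), the pivot nut at (370,187) and the bar along the top right. The tool is already aligned with the fixture. I'll go down on the bar side of the knob.

step_arm(targets="23 -3 0 -7; 46 -6 0 -13.7; 46 -6 45 -13.7; 46 -6 90 -13.7; 46 -6 125 -13.7; 46 -6 150 -13.7; 46 -6 165 -13.7; 46 -6 168 -13.7; 46 -6 168 -13.7; 46 -6 168 -13.7")

```text
t: 3.55
tcp_pos: [0.43, -0.0118, 0.1295]
tool_rot: [0.574, 0.819, 0.0, 0.001]
force: [0.2, 0.4, -0.0]
finger_gap: 0.0
gripper_force: 0.0
```

```bash
python3 m.py; ls pics
```

```text
3.55 [ 0.43   -0.0118  0.1295] [-0.3399  0.9405 -0.0011] [-0.2884  0.4038  1.9865  0.      0.7495 -0.6353] 4.4393525544617326e-05
wrist latch_pivot 0.57 [409.7 341.2] [ 0.4879 -0.0265  0.115 ]
top gate_hinge 0.64 [360.9 223.7] [ 0.613 -0.158  0.098]
top latch_pivot 0.78 [310.3 276.1] [ 0.4826 -0.0359  0.115 ]
side gate_hinge 0.62 [376.1 263.9] [ 0.6046 -0.1598  0.098 ]
side bar_mid 0.88 [315.6 216.5] [0.5824 0.0187 0.173 ]
side latch_knob 0.36 [303.5 256.4] [ 0.4762 -0.04    0.129 ]
both.png
side0.png
top0.png
w18.png
w35.png
```

View pics/w35.png

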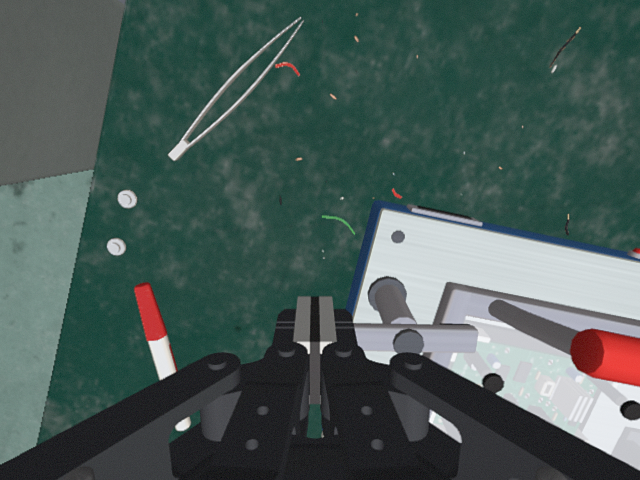

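The green and red marks are the bar and the strip. The strip at (400,338) lies parallel to the tool's y axis, and the pivot nut at (408,342) is 35 mm and 49 mm off in tool axes, as planned. The knob is hidden behind the fingers on their far side. I'll push it round the pivot.

step_arm(targets="-7 0 0 0; -13 0 0 0; -17 0 0 0; -24 -2 0 -8; -31 -3 0 -16; -38 -3 0 -24; -46 -2 0 -32; -53 0 0 -40; -59 3 0 -48; -65 7 0 -56; -71 11 0 -64; -76 17 0 -72")

```text
t: 5.5
tcp_pos: [0.4712, -0.0779, 0.1286]
tool_rot: [-0.019, 1.0, 0.0, -0.0]
force: [-1.1, 0.1, 0.3]
finger_gap: 0.001
gripper_force: 0.0
```

```bash
python3 m.py
```

```text
5.5 [ 0.4712 -0.0779  0.1286] [-0.9993 -0.0377  0.0003] [-0.3985  0.4558  1.8736 -0.0001  0.8126 -2.0069] 0.0012172763910638627
wrist latch_knob 0.65 [401.1 244.8] [ 0.4467 -0.0395  0.129 ]
wrist latch_pivot 0.87 [415.2 314. ] [ 0.4867 -0.0255  0.115 ]
top gate_hinge 0.9 [358.9 225.4] [ 0.6088 -0.1531  0.098 ]
top latch_pivot 0.94 [309.3 273.2] [ 0.4895 -0.0335  0.115 ]
side gate_hinge 0.67 [377.  260.9] [ 0.6168 -0.1532  0.098 ]
side latch_knob 0.47 [293.1 260.5] [ 0.4468 -0.0344  0.129 ]
side latch_pivot 0.82 [302.8 257.8] [ 0.4864 -0.0275  0.115 ]
```

```bash
ls pics
```

```text
both.png
side0.png
top0.png
w18.png
w35.png
w55.png
```

View pics/w55.png

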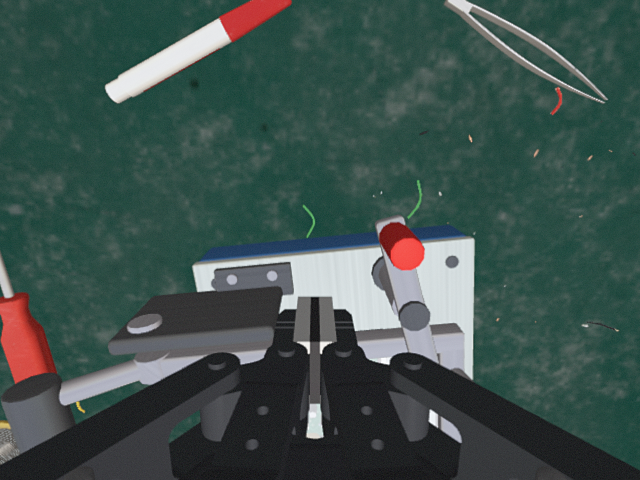

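The knob is still upright near (403,245), at its old angle. The fingertip went past outside it, because I offset the finger 5 mm outward and the tip is narrower than I assumed. I'll lift, go back, and push centred on the knob.

step_arm(targets="0 0 -45 0; 4 8 -45 8; 8 16 -45 16; 12 25 -45 24; 16 35 -45 32; 20 45 -45 40; 24 54 -45 48; 28 63 -45 56; 32 72 -45 64; 32 72 -45 72; 32 72 -20 74; 32 72 0 74")

```text
t: 7.45
tcp_pos: [0.4371, -0.0063, 0.1285]
tool_rot: [0.589, 0.808, 0.0, 0.001]
force: [0.4, 0.1, -0.1]
finger_gap: 0.002
gripper_force: 0.0
```

```bash
python3 - <<'E'
from h import *
s=manip.sense();print(s["tcp_pos"],s["force"])
M=R.from_quat(s["tool_rot"]).as_matrix()
manip.snapshot("wrist");manip.snapshot("side")
for P in ([.4878,-.0285,.13],[.447,-.040,.13]): print(M.T@(np.array(P)-s["tcp_pos"])*1000, M[:,0])
for d in manip.mark_of("side","latch_knob")[:1]: print(d["p"],onz("side",d["position"],.129))
for d in manip.mark_of("wrist","latch_pivot")[:1]: print(d["p"],onz("wrist",d["position"],.115))
E
```

```text
[ 0.43713364 -0.0062886   0.12852965] [ 0.4235059   0.116363   -0.08896526]
[-36.67513413  41.4202913   -1.37186216] [-0.30654761  0.95185481 -0.00098793]
[-35.11432181  -0.94065312  -1.43707174] [-0.30654761  0.95185481 -0.00098793]
0.6 [ 0.44695843 -0.03785882  0.129     ]
0.82 [ 0.48758041 -0.02643553  0.115     ]
```

step_arm(targets="-10 0 0 0; -17 0 0 0; -24 -2 0 -8; -31 -4 0 -16; -37 -4 0 -24; -37 -4 0 -24")

```text
t: 8.25
tcp_pos: [0.4456, -0.0443, 0.1295]
tool_rot: [0.409, 0.913, 0.0, 0.001]
force: [-0.4, -0.6, -0.0]
finger_gap: -0.001
gripper_force: 0.0
```

```bash
python3 - <<'E'
from h import *
s=manip.sense();print(s["t"],s["tcp_pos"],s["force"])
for n in("side","top"):
  manip.snapshot(n)
  for d in manip.mark_of(n,"latch_knob")[:2]: print(n,d["p"],onz(n,d["position"],.129))
save("wrist","w2")
for d in manip.mark_of("wrist","latch_knob")[:2]: print(d["p"],onz("wrist",d["position"],.129))
E
```

```text
8.25 [ 0.44561868 -0.0443362   0.12945886] [-0.40749045 -0.62979907 -0.01852241]
side 0.6 [ 0.45365656 -0.02495083  0.129     ]
side 0.43 [ 0.40664444 -0.51706108  0.129     ]
top 0.47 [0.36493535 0.28098461 0.129     ]
0.85 [ 0.44540459 -0.04065916  0.129     ]
```

View pics/w2.png

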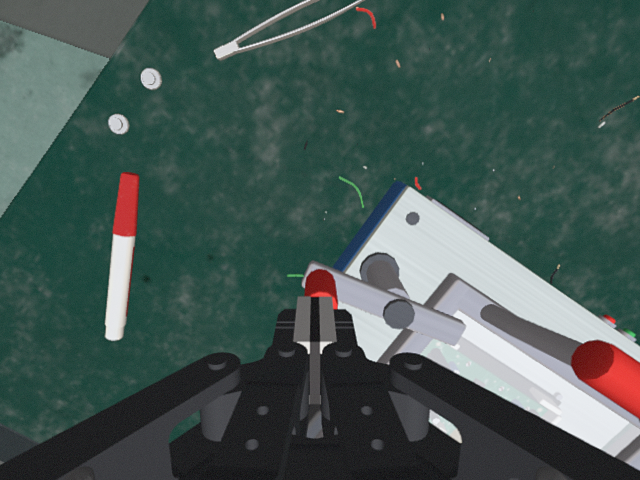

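The knob is still at its old angle, showing just in front of the tip at (321,285), and the force is about 0. My point for the knob overlaps the tip, so I'll check the heights by triangulating and see where the TCP projects.

```bash
python3 - <<'E'
from h import *
np.set_printoptions(precision=4,suppress=True)
s=manip.sense()
d=manip.mark_of("wrist","latch_knob")[0]["position"];p=manip.mark_of("wrist","latch_pivot");print(d,[x["position"] for x in p])
def st(pos,xx): 
    x=np.array([xx[0],xx[1],0]);x/=np.linalg.norm(x);z=np.array([0,0,-1.]);y=np.cross(z,x)
    return dict(tcp_pos=pos,tool_rot=R.from_matrix(np.c_[x,y,z]).as_quat())
s1=st([.4404,-.0542,.2971],[-.1084,.9941]);s2=st([.4712,-.0779,.1286],[-.9993,-.0377]);s0=st([.43,-.0118,.1295],[-.3399,.9405])
k=[ray("wrist",[324.6,203.8],s1),ray("wrist",[401.1,244.8],s2),ray("wrist",d,s)]
print("knob w",tri(k),"w01",tri(k[:2]),"w1+side",tri([k[1],ray("side",[292.3,261.7])]))
q=[ray("wrist",[372,188.5],s1),ray("wrist",[415.2,314],s2),ray("wrist",[409.7,341.2],s0)]
if p: q.append(ray("wrist",p[0]["position"],s))
print("piv",tri(q), tri([q[1],ray("side",[302.6,258.9])]))
print("tcp px",proj("wrist",s["tcp_pos"],s))
M=R.from_quat(s["tool_rot"]).as_matrix()
for h in(.115,.144): print("knob px",h,proj("wrist",[.4465,-.041,h],s),proj("wrist",[.4465,-.041,h],s2))
print(np.array(manip.get_calibration("wrist")["tool_from_camera"]),cal("wrist")[1])
E
python3 -c "
import cv2;a=cv2.imread('pics/w2.png')[220:360,240:440];cv2.imwrite('pics/c2.png',cv2.resize(a,(800,560),interpolation=2))"
```

```text
[319.1, 291.2] [[400.0, 312.5]]
knob w [ 0.4466 -0.0413  0.1294] w01 [ 0.4467 -0.0417  0.1329] w1+side [ 0.4446 -0.0382  0.1287]
piv [ 0.4881 -0.0266  0.1147] [ 0.4896 -0.0242  0.1091]
tcp px [314.2927 292.3812]
knob px 0.115 [319.9787 281.8224] [393.3252 236.0077]
knob px 0.144 [320.857 307.368] [407.0327 254.691 ]
[[-0.0006 -0.9586 -0.2846  0.0726]
 [ 1.     -0.0004 -0.0009  0.0002]
 [ 0.0008 -0.2846  0.9586 -0.1676]
 [ 0.      0.      0.      1.    ]] 391.84011936604867
```

View pics/c2.png

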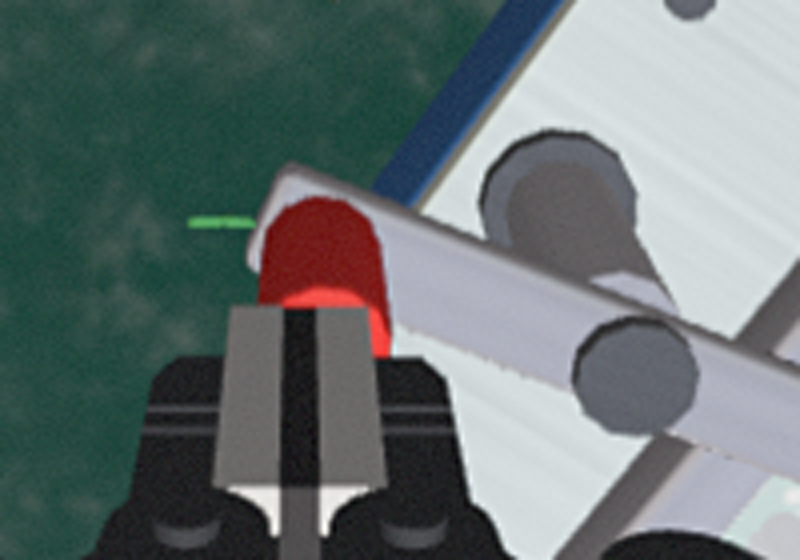

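The knob's bright top face shows in front of the tip's edge, and that edge sits about 25 px lower than a 22 mm wide pad at the TCP would. It looks as if the tip really is above the knob. A marked side view will check this independently.

```bash
python3 - <<'E'
from h import *
im=manip.snapshot("side");s=manip.sense()
u=proj("side",s["tcp_pos"]);k=proj("side",[.4465,-.041,.144]);print(u,k)
x0,y0=int(u[0])-80,int(u[1])-80
a=cv2.resize(np.ascontiguousarray(im[y0:y0+120,x0:x0+160,::-1]),(800,600),interpolation=cv2.INTER_CUBIC)
for p,c in((u,(0,255,0)),(k,(255,0,255))): cv2.circle(a,tuple(int(v) for v in (p-[x0,y0])*5),5,c,2)
cv2.imwrite("pics/s3.png",a)
E
```

```text
[294.815478   262.30013729] [294.85226648 256.13487183]
```

View pics/s3.png

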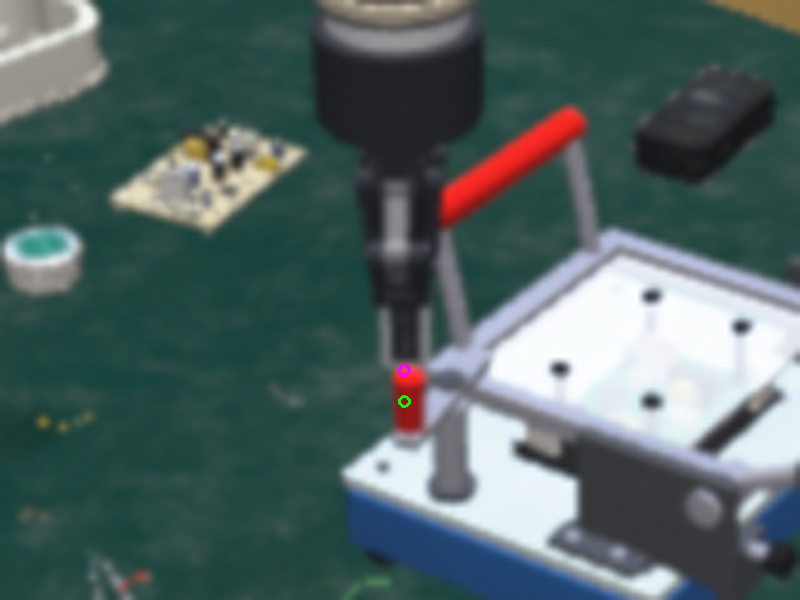

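The side view settles it. The visible fingertips at crop (405,365) stand above the knob's top (magenta, 405,370), about 17 mm above the projected TCP (green, 405,400). So the fingertips end some 17–20 mm short of the nominal TCP, and the knob was never touched. I'll back off and go 24 mm lower.

step_arm(targets="11 6 0 8; 22 12 0 16; 32 19 0 24; 32 19 12 24; 32 19 24 24; 32 19 24 24")

```text
t: 9.3
tcp_pos: [0.436, -0.0058, 0.1038]
tool_rot: [0.589, 0.808, -0.001, -0.001]
force: [-0.8, -0.3, 0.3]
finger_gap: 0.001
gripper_force: 0.0
```

step_arm(targets="-10 0 0 0; -17 0 0 0; -24 -2 0 -8; -31 -4 0 -16; -37 -4 0 -24; -37 -4 0 -24")

```text
t: 9.9
tcp_pos: [0.4453, -0.044, 0.1052]
tool_rot: [0.409, 0.913, -0.0, 0.001]
force: [-0.1, 0.4, -1.3]
finger_gap: 0.002
gripper_force: 0.0
```

```bash
cat > k.py <<'E'
from h import *
np.set_printoptions(precision=4,suppress=True)
s=manip.sense();print(s["t"],s["tcp_pos"],s["force"])
for n in("side","top","wrist"):
  manip.snapshot(n)
  for d in manip.mark_of(n,"latch_knob")[:2]: print(n,d["p"],onz(n,d["position"],.129))
M=R.from_quat(s["tool_rot"]).as_matrix();print(M[:,0],M.T@(np.array([.488,-.0275,0])-s["tcp_pos"])*1000)
E
python3 k.py
```

```text
9.9 [ 0.4453 -0.044   0.1052] [-0.1233  0.4405 -1.3214]
side 0.56 [ 0.4555 -0.0622  0.129 ]
[-0.666   0.7459 -0.0012] [-15.9824  42.7723 105.2069]
```

The latch is turning and now stands at about 0.7. I'll carry on round.

step_arm(targets="-6 -2 0 -8; -12 -3 0 -16; -19 -3 0 -24; -25 -2 0 -32; -31 0 0 -40; -37 2 0 -48; -40 4 0 -52; -40 4 0 -52")

```text
t: 11.0
tcp_pos: [0.4743, -0.0697, 0.1046]
tool_rot: [-0.033, 0.999, 0.0, -0.0]
force: [0.7, -0.0, 0.1]
finger_gap: -0.003
gripper_force: 0.0
```

```bash
python3 k.py
```

```text
11.0 [ 0.4743 -0.0697  0.1046] [ 0.6665 -0.025   0.1228]
side 0.48 [ 0.4884 -0.0641  0.129 ]
[-0.9978 -0.0669  0.0004] [-16.5637  41.1978 104.5703]
```

step_arm(targets="-1 0 0 0; -2 0 0 0; -3 0 0 0; -4 0 0 0; -4 0 0 0")

```text
t: 11.8
tcp_pos: [0.4759, -0.0695, 0.1046]
tool_rot: [-0.034, 0.999, 0.0, -0.003]
force: [-6.4, -3.0, 3.1]
finger_gap: -0.002
gripper_force: 3.1
```

The force has risen to 6 N, so the latch is on its stop. I'll back off, lift and look.

step_arm(targets="15 0 0 0; 35 0 0 0; 35 0 -50 0; 35 0 -100 0; 35 0 -150 0; 35 0 -185 0; 35 0 -185 0")

```text
t: 12.5
tcp_pos: [0.4474, -0.0732, 0.2952]
tool_rot: [-0.034, 0.999, -0.003, 0.007]
force: [0.1, 1.2, -0.1]
finger_gap: 0.001
gripper_force: 0.0
```

```bash
python3 m.py; python3 k.py; ls pics
```

```text
12.5 [ 0.4474 -0.0732  0.2952] [-0.9976 -0.0676 -0.013 ] [-0.4101  0.1754  1.7309  0.0008  1.221  -2.0488] 0.0006391353185725762
wrist gate_hinge 0.43 [101.4 355.4] [ 0.6124 -0.2817  0.098 ]
wrist latch_knob 0.78 [312.8 264.4] [ 0.4843 -0.0697  0.129 ]
wrist latch_pivot 0.84 [365.3 254.3] [ 0.4759 -0.0222  0.115 ]
top gate_hinge 0.71 [359.3 224.9] [ 0.61   -0.1541  0.098 ]
top bar_mid 0.88 [284.3 227.8] [0.5865 0.0246 0.173 ]
top latch_knob 0.54 [158.  203.4] [0.6514 0.3255 0.129 ]
top latch_pivot 0.96 [308.6 272.7] [ 0.4907 -0.0319  0.115 ]
side gate_hinge 0.89 [376.8 262.4] [ 0.6111 -0.157   0.098 ]
side bar_mid 0.39 [302.4 258.7] [ 0.4176 -0.094   0.173 ]
side latch_knob 0.73 [315.7 256.5] [ 0.4953 -0.0618  0.129 ]
side latch_pivot 0.74 [305.  257.3] [ 0.4916 -0.0299  0.115 ]
13.25 [ 0.4434 -0.0719  0.2896] [-0.0119 -0.5624  0.0425]
side 0.48 [ 0.4967 -0.0674  0.129 ]
side 0.4 [0.4051 0.1719 0.129 ]
wrist 0.62 [ 0.4948 -0.0693  0.129 ]
[-0.9977 -0.0675  0.0002] [-47.6159  41.2492 289.5618]
both.png
c2.png
s3.png
side0.png
top0.png
w125.png
w18.png
w2.png
w35.png
w55.png
```

The knob now measures about (0.4955, -0.0685), i.e. a latch angle of about 1.6, so the latch is clear. Next I'll go above the front of the bar with the tool turned back in line with the fixture.

step_arm(targets="-13 11 0 8; -27 22 0 16; -40 33 0 24; -54 44 0 32; -67 55 0 40; -81 66 0 48; -95 77 0 56; -110 88 0 64; -124 100 0 72; -138 111 0 80; -149 121 0 87; -149 121 0 87")

```text
t: 14.75
tcp_pos: [0.5848, 0.0599, 0.2894]
tool_rot: [0.663, 0.749, 0.0, 0.0]
force: [-0.3, -0.3, 0.4]
finger_gap: -0.001
gripper_force: 0.0
```

```bash
cat > b.py <<'E'
from h import *
np.set_printoptions(precision=4,suppress=True)
s=manip.sense();print(s["t"],s["tcp_pos"],s["force"],s["q"])
M=R.from_quat(s["tool_rot"]).as_matrix();print("toolx",M[:,0])
im=save("wrist","wb%d"%(s["t"]*10))
for n in("wrist","side","top"):
  if n!="wrist": manip.snapshot(n)
  for d in manip.mark_of(n,"bar_mid")[:1]:
    P=onz(n,d["position"],.173); print(n,d["p"],d["position"],P,"tool",(M.T@(P-s["tcp_pos"])*1000).round(1))
  for d in manip.masks_of(n,"bar_mid")[:1]:
    if n=="wrist": ys,xs=np.nonzero(d["pixels"]);print(d["p"],len(xs),xs.min(),xs.max(),ys.min(),ys.max())
E
python3 b.py
```

```text
14.75 [0.5848 0.0599 0.2894] [-0.3207 -0.3029  0.4073] [-0.0881  0.3932  1.425   0.0004  1.3228 -0.21  ]
toolx [-0.1216  0.9926  0.0003]
wrist 0.74 [307.4, 273.9] [0.582  0.0233 0.173 ] tool [-36.   -7.3 116.4]
0.81 13450 221 397 252 363
side 0.83 [317.1, 217.3] [0.5818 0.013  0.173 ] tool [-46.2  -8.8 116.4]
top 0.74 [286.4, 227.4] [0.5875 0.0198 0.173 ] tool [-40.2  -2.3 116.4]
```

The bar lies 38 mm in front of the tool along -x, as planned. I'll descend in front of it.

step_arm(targets="0 3 -0 0; 0 0 45 0; 0 0 90 0; 0 0 125 0; 0 0 145 0; 0 0 150 0; 0 0 150 0")

```text
t: 15.9
tcp_pos: [0.5839, 0.0588, 0.1393]
tool_rot: [0.663, 0.748, -0.0, -0.0]
force: [0.2, 0.1, 0.5]
finger_gap: -0.002
gripper_force: 0.0
```

step_arm(targets="-6 0 0 0; -12 0 0 0; -16 0 0 0; -20 0 -2 0; -22 0 -6 0; -25 0 -12 0; -28 0 -18 0; -31 0 -24 0; -35 0 -31 0; -35 0 -31 0")

```text
t: 16.9
tcp_pos: [0.589, 0.0301, 0.1746]
tool_rot: [0.664, 0.748, 0.006, -0.002]
force: [-0.4, 17.5, 8.3]
finger_gap: 0.0
gripper_force: 8.8
```

```bash
cat > g.py <<'E'
from h import *
np.set_printoptions(precision=4,suppress=True)
s=manip.sense();print(s["t"],s["tcp_pos"],s["force"])
ex=np.array([.113,-.9936]);hg=np.array([.611,-.1575])
for n in("side","top"):
  im=save(n,"%s%d"%(n,s["t"]*10))
  for d in manip.mark_of(n,"bar_mid")[:1]:
    # intersect ray with vertical plane y_fix=0 through hinge
    o,v=ray(n,d["position"]); ny=np.array([-ex[1],ex[0],0]); t=-(ny@(o-[*hg,0]))/(ny@v); P=o+t*v
    x=(P[:2]-hg)@ex; z=P[2]-.098
    print(n,round(d["p"],2),d["position"],"rel hinge",x,z,"r",np.hypot(x,z),"theta",np.arctan2(75,-185)-np.arctan2(z,x))
u=proj("side",s["tcp_pos"]);print(u)
E
python3 g.py
```

```text
16.9 [0.589  0.0301 0.1746] [-0.3606 17.5408  8.3404]
side 0.8 [321.3, 206.2] rel hinge -0.16665356719874136 0.10396204891106395 r 0.1964217886942583 theta 0.17259377258515274
top 0.56 [293.6, 221.4] rel hinge -0.16124615346377807 0.11719860414415514 r 0.19933849307196702 theta 0.24334940480418776
[314.0417 213.5929]
```

The gate is rising and stands at about 0.2. There is 17 N sideways because contact came early and the finger lags in height, so I'll take the finger up faster and follow the arc.

step_arm(targets="0 0 -6 0; 0 0 -11 0; 0 0 -16 0; -4 0 -21 0; -9 0 -27 0; -15 0 -33 0; -21 0 -39 0; -27 0 -46 0; -34 0 -51 0; -40 0 -56 0; -40 0 -56 0")

```text
t: 18.2
tcp_pos: [0.5933, -0.014, 0.2299]
tool_rot: [0.664, 0.748, 0.003, -0.001]
force: [-2.1, 9.4, 10.5]
finger_gap: 0.0
gripper_force: 7.1
```

```bash
python3 g.py
```

```text
18.2 [ 0.5933 -0.014   0.2299] [-2.0782  9.4215 10.4552]
side 0.6 [335.5, 192.2] rel hinge -0.12429661189034079 0.15452170207389712 r 0.19830936472903196 theta 0.5082232392542974
top 0.62 [312.4, 216.3] rel hinge -0.11994895145496158 0.15024035260946075 r 0.19224961510328137 theta 0.5118862252181731
[328.2577 198.633 ]
```

The gate is at about 0.51, but the +z reaction hints that the tip is riding high on the bar. I'll look from the side.

```bash
ls pics|grep side; python3 -c "
import cv2;a=cv2.imread('pics/side182.png')[120:300,240:480];cv2.imwrite('pics/c4.png',cv2.resize(a,(800,600),interpolation=2))"
```

```text
side0.png
side169.png
side182.png
```

View pics/c4.png

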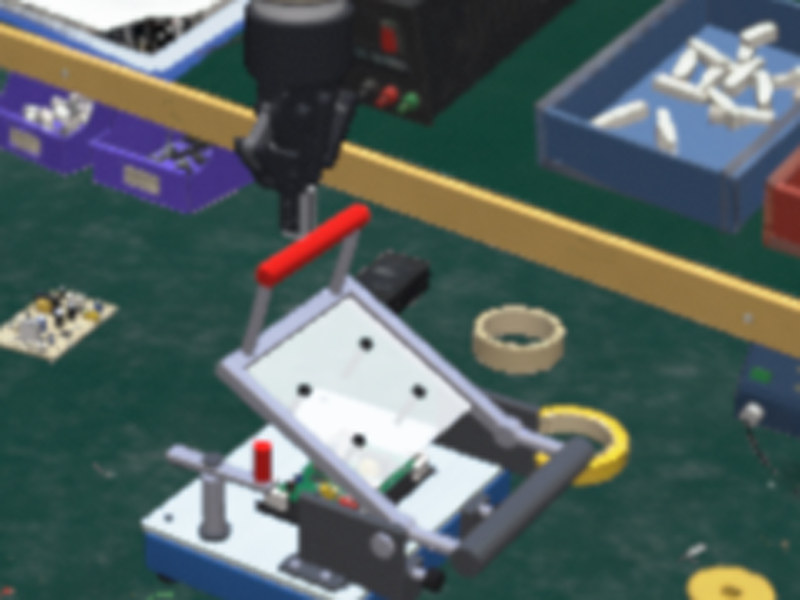

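The latch strip lies along the fixture. The finger's tip ends at crop (295,233), only level with the bar's middle. I'll ease back and go lower, letting the bar follow onto the pad, and then carry on.

step_arm(targets="6 0 8 0; 12 0 18 0; 17 0 28 0; 19 0 34 0; 19 0 34 0; 19 0 34 0")

```text
t: 19.0
tcp_pos: [0.5892, 0.0163, 0.1973]
tool_rot: [0.664, 0.747, 0.009, -0.008]
force: [-7.1, 33.5, 25.1]
finger_gap: -0.0
gripper_force: 20.6
```

```bash
python3 g.py
```

```text
19.0 [0.5892 0.0163 0.1973] [-7.1488 33.495  25.1091]
side 0.83 [323.1, 199.3] rel hinge -0.16110404793079497 0.1247273010137718 r 0.20374350021011203 theta 0.2736546868713967
top 0.87 [296.3, 222.5] rel hinge -0.15545192942226518 0.10230085122395702 r 0.18609343492517705 theta 0.1968815930953749
[318.0492 207.2597]
```

The finger dragged the bar down with it (about 33 N). I'll release it sideways gradually, let the gate down, and start again with the finger lower.

step_arm(targets="5 0 0 0; 9 0 0 0; 13 0 0 0; 17 0 0 0; 21 0 0 0; 26 0 0 0; 32 0 0 0; 38 0 0 0; 38 0 20 0; 38 0 45 0; 38 0 55 0; 38 0 55 0")

```text
t: 20.4
tcp_pos: [0.5874, 0.0464, 0.1392]
tool_rot: [0.664, 0.748, 0.005, -0.001]
force: [1.0, 15.3, 6.5]
finger_gap: -0.002
gripper_force: 7.2
```

```bash
python3 g.py; python3 - <<'E'
from h import *
s=manip.sense();M=R.from_quat(s["tool_rot"]).as_matrix();print(M[:,0])
P=np.array([.588,.0225,.173]);print((M.T@(P-s["tcp_pos"])*1000).round(1))
E
```

```text
20.4 [0.5874 0.0464 0.1392] [ 0.9642 15.3329  6.5459]
side 0.96 [314.3, 214.2] rel hinge -0.18860278649966697 0.07465760601604673 r 0.20284173439281725 theta -0.008237526393921613
top 0.89 [286.9, 224.9] rel hinge -0.1770309764526785 0.08642554625900098 r 0.19700086718071963 theta 0.06900116483617769
[309.1195 223.9828]
[-0.11802049  0.99297786  0.00813187]
[-23.6  -2.1 -34. ]
```

step_arm(targets="8 0 0 0; 8 0 10 0; 4 0 10 0; 3 0 8 0; 0 0 1 0; -4 0 -7 0; -8 0 -15 0; -12 0 -22 0; -17 0 -30 0; -22 0 -37 0; -28 0 -44 0; -28 0 -44 0")

```text
t: 21.8
tcp_pos: [0.5891, 0.0133, 0.1824]
tool_rot: [0.664, 0.748, 0.001, -0.001]
force: [-1.5, 5.0, 2.6]
finger_gap: 0.002
gripper_force: 2.9
```

```bash
python3 g.py
```

```text
21.8 [0.5891 0.0133 0.1824] [-1.5265  4.9914  2.555 ]
side 0.98 [327.7, 200.1] rel hinge -0.14722530722837243 0.12657461923544075 r 0.19415567290987265 theta 0.32496063850146006
top 0.63 [301.4, 219.0] rel hinge -0.14384655803406918 0.13407348523996485 r 0.1966406155976936 theta 0.36509008902562057
[318.9412 212.9305]
```

It works now: 5 N, with the gate at about 0.34. I'll keep following the arc.

step_arm(targets="-7 0 -9 0; -13 0 -15 0; -20 0 -22 0; -26 0 -28 0; -33 0 -33 0; -41 0 -38 0; -48 0 -43 0; -56 0 -47 0; -64 0 -51 0; -72 0 -54 0; -80 0 -58 0; -80 0 -58 0")

```text
t: 23.2
tcp_pos: [0.5993, -0.0682, 0.24]
tool_rot: [0.664, 0.748, -0.0, 0.001]
force: [0.3, 0.2, -0.3]
finger_gap: 0.001
gripper_force: 0.0
```

```bash
python3 g.py
```

```text
23.2 [ 0.5993 -0.0682  0.24  ] [ 0.3464  0.1941 -0.3203]
side 0.95 [356.9, 189.3] rel hinge -0.06381283275553934 0.17912875764974287 r 0.19015569789366488 theta 0.843415812410629
top 0.75 [334.6, 208.7] rel hinge -0.07454402324320364 0.20212518383886388 r 0.21543305536332583 theta 0.8323137026148173
[346.8851 200.796 ]
```

step_arm(targets="-7 0 -4 0; -15 0 -8 0; -23 0 -12 0; -32 0 -16 0; -40 0 -20 0; -49 0 -22 0; -58 0 -22 0; -67 0 -22 0; -75 0 -22 0; -78 0 -22 0; -78 0 -22 0")

```text
t: 24.5
tcp_pos: [0.6082, -0.1442, 0.2614]
tool_rot: [0.664, 0.748, -0.0, -0.0]
force: [0.3, -0.3, -0.4]
finger_gap: -0.004
gripper_force: 0.0
```

```bash
python3 g.py
```

```text
24.5 [ 0.6082 -0.1442  0.2614] [ 0.2609 -0.2988 -0.3935]
side 0.71 [390.4, 191.4] rel hinge 0.02503516541603067 0.19876361548373908 r 0.200334056883935 theta 1.3109334880438064
top 0.72 [385.2, 199.5] rel hinge 0.025975800590032076 0.2387608594746443 r 0.24016971131548615 theta 1.294006823475504
[374.778 201.163]
```

The gate is past balance at about 1.3 and moving by itself. I'll lift straight up, out of the way of the rail.

step_arm(targets="0 0 -45 0; 0 0 -90 0; 0 0 -110 0; 0 0 -110 0; 0 0 -110 0; 0 0 -110 0; 0 0 -110 0; 0 0 -110 0; 0 0 -110 0; 0 0 -110 0")

```text
t: 25.7
tcp_pos: [0.6082, -0.1437, 0.3713]
tool_rot: [0.663, 0.748, -0.0, -0.0]
force: [-0.4, 0.4, 0.0]
finger_gap: -0.001
gripper_force: 0.0
```

step_arm(targets="40 -20 -110 0; 80 -40 -110 0; 120 -70 -110 0; 150 -100 -110 0; 180 -120 -110 0; 180 -120 -110 0; 180 -120 -110 0; 180 -120 -110 0; 180 -120 -110 0")

```text
t: 26.6
tcp_pos: [0.4687, 0.0195, 0.481]
tool_rot: [0.664, 0.748, -0.0, -0.0]
force: [1.0, -0.7, 0.2]
finger_gap: -0.001
gripper_force: 0.0
```

```bash
python3 g.py; python3 k.py | grep -v "^\["; python3 -c "
import cv2,glob,os;f=max(glob.glob('pics/side*.png'),key=os.path.getmtime);a=cv2.imread(f)[120:330,220:500];cv2.imwrite('pics/c5.png',cv2.resize(a,(800,600),interpolation=2))"
```

```text
26.6 [0.4687 0.0195 0.481 ] [ 1.0164 -0.7396  0.2107]
side 0.79 [406.2, 200.7] rel hinge 0.06616319538037835 0.1874991292256569 r 0.1988303092672787 theta 1.5248699322829775
top 0.57 [402.9, 201.2] rel hinge 0.06751171826890229 0.20707744775306866 r 0.2178047324360619 theta 1.5007944328941163
[278.0036 108.0772]
26.8 [0.4684 0.0198 0.481 ] [0.2441 0.3623 0.6514]
side 0.65 [ 0.4914 -0.0734  0.129 ]
top 0.55 [ 0.4957 -0.0745  0.129 ]
wrist 0.95 [ 0.4933 -0.0725  0.129 ]
```

View pics/c5.png

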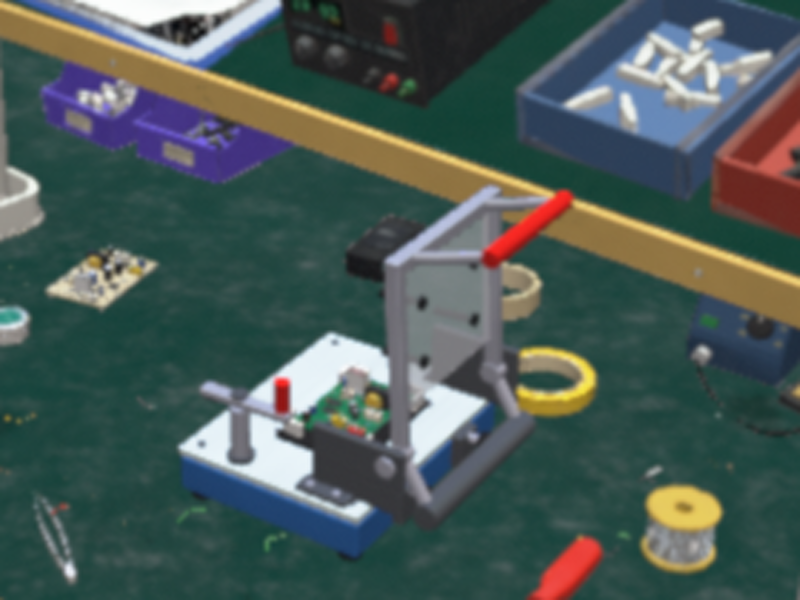

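The gate stands open at about 1.5, with the bar at crop (530,228). The latch lies along the fixture with its knob at (282,395), and the board is in its nest at (350,405). The arm is clear of everything, so I'll hand in.

```bash
python3 -c "
from station import manip
print(manip.sign_off())"
```

```text
the job is handed in; nothing more can be done
None
```

The job is handed in: the latch is on its stop along the fixture, the gate rests open at about 1.5 rad and the board is in its nest. On the first lift I had to let the gate back down and start again, with a brief peak of about 33 N sideways (about 42 N in all) on the finger.

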